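# Crank up the lift and pass the carton to the packing line

## Task

Pick up the loose crank, fit it fully down onto the lift's square shaft and let go; then take it by its upright handle and wind it clockwise until the lift deck is level with the top of the roller track. Then slide the carton across so that it lies flat, wholly on the roller track, and leave the crank on the shaft and the deck level, without disturbing the other things on the trolley.

Things in the scene. Friction and masses are not known exactly. Their poses are not given: they have to be found in the camera images.
- crank_hub (a point): Centre of the loose steel crank's hub, an upright block 44 x 44 x 60 mm high standing on the trolley (point 30 mm up), with a square socket 22.4 mm wide, 40 mm deep, in its underside, parallel to its faces. Own x points along the flat arm (24 mm wide, top 28 mm above this point) to the handle, 90 mm from the hub's axis. Own z up. Grip it across its y faces.
- handle_mid (a point): Middle of the crank's upright handle, a plain black sleeve 26 mm in diameter and 50 mm long that turns freely on its pin, 90 mm from the hub's axis along the arm; the point lies 55 mm above the hub's centre. The sleeve's lower end is 2 mm above the arm's top.
- crank: The whole crank, 0.45 kg; origin under the hub's centre.
- carton: The carton itself; origin under its centre.
- handle: The handle sleeve itself (see handle_mid); origin at the centre of its lower end.
- shaft_top (a point): Centre of the top of the lift's upright square shaft, 20 x 20 mm, 35 mm above the flat-topped grey gearbox column (76 x 76 x 140 mm high); its top 10 mm taper to 12 x 12 mm. Own x and y are square to its faces and turn with it. With the crank fully down (any of four quarter turns) the hub's centre is 5 mm below this point. The socket has about 0.13 rad of play either way.
- shaft (a joint): Angle of the shaft, rad, 0 at the start (deck at its lowest), growing clockwise seen from above. One full clockwise turn raises the deck by 25 mm; it stays where it is left. Turning takes about 0.15 N m (some 2 N at the handle, more when wound fast, so grip firmly). Range 0 to 22.6 rad.
- deck_top (a point): Centre of the top face of the lift's aluminium deck, 140 (own x) x 160 (own y) mm. It moves straight up, from 60 mm to 150 mm above the trolley top. Own x points to the roller track; the gearbox column stands 185 mm away on the deck's -y side and 20 mm to +x.
- line_top (a point): Centre of the top of the fixed roller track, 150 (own x) x 200 (own y) mm, beyond the deck's +x edge with a gap of a few mm and the same heading; its height varies, 45 to 70 mm above the lowest deck. Its near edge is bevelled over 8 mm; an end stop 17 mm high stands at its far end, its near face 79 mm from the centre.
- carton_mid (a point): Centre of a closed brown carton, 100 (own x) x 130 (own y) x 50 (high) mm, 0.25 to 0.5 kg, that stands on the deck; too wide to be grasped along y. The point is 25 mm above its underside.
- tape_roll: Bystander: roll of tape, 104 mm across, 48 mm high, lying flat; origin under its centre.
- scanner: Bystander: hand scanner lying flat, 180 mm long, 55 mm wide, 40 mm high; origin on the trolley top, near its middle.
- white_box: Bystander: small white box, 60 x 60 x 90 mm high; origin under its centre.
There are look-alikes about, which are no part of the job. What is shaped like the carton but green is not meant.

How it is judged:
By the outcome, as a careful person would: the job done as asked, in the order asked, and still so for the second after the job is handed in, with the robot touching nothing.
It also fails if it takes over 70 s, if anything falls off the work surface, if the arm or the gripper's body presses on something with over 40 N, if the wrist force passes 120 N, or if a joint passes its speed limit or range.

## Robot

A 6-joint arm with a two-finger parallel gripper is mounted at the origin on the work surface. World frame = base frame: x ahead of the robot, y to its left, z up, the work surface at z = 0. Lengths are in m, angles in rad, forces in N, time in s.
With the tool pointing down it reaches from about 0.35 to 0.925 m from the base axis. Payload 6.4 kg.
Tool frame: the origin (TCP) lies where the fingers leave the gripper's body, on its centre line; the fingertips stand 97 mm ahead of it and the grasp point (between the pads) lies 78 mm ahead of it; z points along the fingers, y is the line along which they close (so a half turn about z gives the same grasp; the last joint's range is limited). The gripper opens to 94 mm and grips with 3 to 60 N. Pads are 16 mm wide; open, the fingers measure 119 mm over their backs; the gripper's body (75 mm by 177 mm) begins 78 mm behind the grasp point.
Start: joints at [1.079, 0.245, 1.558, -0, 1.339, -0.174], TCP at [0.203, 0.617, 0.303] pointing down, gripper open.
Joint ranges: [-3.13, 3.13], [-1.02, 2.26], [0.13, 2.54], [-0.95, 4.09], [0.21, 2.88], [-2.74, 2.74]. Speed limits (rad/s): [2.57, 2.57, 3.14, 3.14, 3.14, 3.14].

## Interface

Orientations are given as a unit quaternion [x, y, z, w].
In Python, from station import robot, imaging, workorder gives the robot as it stands.
- The arm moves only by the tool apply_moves, never from a script. Its argument "motion" is a list of rows, each an object of numbers: "tx", "ty", "tz": the shift along the tool's x, y, z in cm; "turn": the turn about the tool's z in degrees; "fingers": the closure in counts, from 0 (fully open) to 255 (shut). In form: [{"tx": .., "ty": .., "tz": .., "turn": .., "fingers": ..}, ...]. A call has 1 to 12 rows; each row shifts and turns the commanded pose from where the row before left it, along the tool's axes as they then stand; what a row does not reach is not made up. A row lasts 1/10 s, in which the tool goes at most 50 mm and 8.59 degrees, less where a joint would pass 70% of its speed; a pose out of reach is approached as far as the arm can. A call with a gripper value outside its range is refused whole. The fingers move at their own pace and stop on an object; "squeeze" is the grip in N (left out, the last holds). Time passes only in rows, so rows that do not move let the fingers close. It gives the time, the measured TCP pose, the force, the opening and the grip force at its end, in the units of the state.
- robot.state(): the state, without advancing time (a new reading comes with each control period).
- imaging.read_camera(name): name is "scene" or "side" or "wrist"; returns (picture, depth): 384x512x3 uint8, red, green, blue; 384x512 float32, m along the optical axis (not along the pixel's ray), 0 where there is no reading.
- imaging.camera_model(name): a dict with "fx", "fy", "cx", "cy" (pixels), "dist" ([k1, k2, p1, p2, k3] as OpenCV has them; the pictures are not rectified), "R" (3x3) and "t" (3): a world point X has camera coordinates R X + t. Camera axes: x right, y down, z forward; pixel columns grow to the right and rows downward; lengths in m; the calibration is good to about 2 mm. A picture is of the moment at which its call begins: read the wrist's pose just before it. camera_model takes no time and is no camera call; for the wrist camera it gives the pose at the moment of the call.
- workorder.hand_in(): hands the job in; it is judged then, once.
Trained networks look in the newest picture that a camera, given by its name, has taken for a name from the list of things; names that differ only in an ending like _2 or _b are one class to them, and where a whole thing is asked for, a point or a joint stands for the part that bears it (a point fixed in the world has none). Each returns a list of dicts, best first, with "p" (0 to 1); they miss things now and then, are a little off and sometimes report something else, mostly with a low value. They report only what shows in the picture. A call takes as long as a camera call. They do not tell look-alikes from the thing itself.
- imaging.find_in(camera, query): "xyz" ([x, y, z] in m, in the coordinates of the camera as it stood for that picture, good to about 4 mm: the middle of the surface that is visible of it).
- imaging.spot_point(camera, query): "xyz" ([x, y, z] in m, in the coordinates of the camera as it stood for that picture, good to about 4 mm: a listed point, or the origin of a listed thing).
The state is a dict: "clock": time; "q": joint angles; "joint_vel": joint speeds; "joint_torque": joint torques, N m; "position": TCP position; "orientation": TCP orientation; "contact_force": force on the tool from outside, world axes, zero at the start; "wrist_torque": the same for the moment, N m; "finger_gap": finger opening in m; "grasp_force": force on a finger pad.
Only numpy, scipy, OpenCV 4.12 (cv2) and the standard library are available. Lean on these libraries where they do the work, as an engineer would, in place of code of your own. Each camera call takes 0.05 s, during which the arm holds its last target. There are 200 camera calls.

## Working session

There is one attempt and no reset: what is moved stays moved. The work goes in short steps, Python scripts to look and compute and a tool call to move; the robot and the scene stay as the last step left them, time stands still between calls to the robot, and variables do not carry over. Pictures are saved under pics/ and viewed, at most 10 in all, crops included, and the job is handed in when it is done.

Besides the shell and the picture viewer there is one more tool, called after "Call:" as name(argument=value, ...), one argument or row to a line, values as JSON. apply_moves: Moves the arm, as the interface text tells. Its arguments: {"type":"object","properties":{"motion":{"type":"array","items":{"type":"object","properties":{"tx":{"type":"number"},"ty":{"type":"number"},"tz":{"type":"number"},"turn":{"type":"number"},"fingers":{"type":"number"}}}},"squeeze":{"type":"number"}},"required":["motion"]}

```bash
mkdir -p pics; ls
cat > h.py <<'E'
import numpy as np, cv2
from station import robot, imaging, workorder
from scipy.spatial.transform import Rotation as Ro
def w(cam,p,m=None):
    m=m or imaging.camera_model(cam); return np.array(m["R"]).T@(np.array(p)-np.array(m["t"]))
def px(cam,X,m=None):
    m=m or imaging.camera_model(cam); R=np.array(m["R"]);
    K=np.array([[m["fx"],0,m["cx"]],[0,m["fy"],m["cy"]],[0,0,1]])
    return cv2.projectPoints(np.array([X],float),cv2.Rodrigues(R)[0],np.array(m["t"],float),K,np.array(m["dist"]))[0].ravel()
def cloud(cam,d,m=None):
    m=m or imaging.camera_model(cam)
    K=np.array([[m["fx"],0,m["cx"]],[0,m["fy"],m["cy"]],[0,0,1]])
    v,u=np.mgrid[:d.shape[0],:d.shape[1]]
    n=cv2.undistortPoints(np.stack([u,v],-1).reshape(-1,1,2).astype(np.float64),K,np.array(m["dist"])).reshape(d.shape+(2,))
    P=np.dstack([n*d[...,None],d]); X=(P-np.array(m["t"]))@np.array(m["R"]); X[d==0]=np.nan; return X
def snap(cam,name=None):
    m=imaging.camera_model(cam); im,d=imaging.read_camera(cam)
    if name: cv2.imwrite("pics/"+name,im[...,::-1]); np.savez("pics/"+name[:-4]+".npz",im=im,X=cloud(cam,d,m))
    return im,d,m
E
python3 - <<'E'
from h import *
ims=[]
for c in ["scene","side"]:
    im,d,m=snap(c,c+"0.png")
    print(c,"campos",-np.array(m["R"]).T@m["t"])
    for q in ["crank_hub","handle_mid","shaft_top","deck_top","line_top","carton_mid","tape_roll","scanner","white_box"]:
        for r in imaging.spot_point(c,q)[:3]:
            X=w(c,r["xyz"],m); print(q,round(r["p"],2),X.round(3),px(c,X,m).round(0))
print(robot.state())
E
```

```text
pics
scene campos [ 0.94859867 -0.85121527  1.23447324]
crank_hub 0.64 [0.437 0.298 0.031] [274. 141.]
handle_mid 0.61 [0.348 0.31  0.087] [256. 122.]
shaft_top 0.46 [ 0.571 -0.127  0.179] [255. 205.]
deck_top 0.66 [0.519 0.053 0.061] [265. 185.]
line_top 0.96 [0.669 0.07  0.13 ] [308. 183.]
carton_mid 0.79 [0.518 0.042 0.092] [264. 181.]
carton_mid 0.6 [ 0.338 -0.142  0.028] [194. 210.]
tape_roll 0.6 [ 0.465 -0.422  0.002] [181. 293.]
scanner 0.78 [0.707 0.355 0.002] [342. 160.]
white_box 0.59 [ 0.688 -0.382 -0.003] [250. 314.]
side campos [ 0.48950193 -0.90887799  0.6278347 ]
crank_hub 0.86 [0.437 0.294 0.032] [235. 165.]
handle_mid 0.51 [0.346 0.302 0.084] [210. 150.]
shaft_top 0.72 [ 0.576 -0.126  0.179] [284. 187.]
line_top 0.82 [0.669 0.069 0.127] [309. 170.]
line_top 0.36 [0.514 0.036 0.09 ] [257. 186.]
carton_mid 0.92 [ 0.334 -0.146  0.027] [190. 240.]
carton_mid 0.79 [0.512 0.033 0.091] [257. 186.]
tape_roll 0.85 [ 0.459 -0.421  0.001] [233. 334.]
scanner 0.7 [ 0.684 -0.386 -0.   ] [338. 321.]
scanner 0.44 [ 0.708  0.352 -0.   ] [306. 166.]
white_box 0.73 [ 0.688 -0.384  0.003] [340. 319.]
{'clock': 1.0, 'q': array([ 1.07889025e+00,  2.45111461e-01,  1.55776916e+00,  6.02631576e-05,
        1.33867545e+00, -1.74077991e-01]), 'joint_vel': array([-0.00040134, -0.00025412, -0.0011244 , -0.00097629, -0.00177411,
        0.00142774]), 'joint_torque': array([ 1.76825456e-04, -4.15818679e+01, -3.14892554e+01,  6.85759750e-02,
        2.87068519e-02,  1.05980641e-05]), 'position': array([0.20311225, 0.61748167, 0.30266452]), 'orientation': array([ 1.58252869e-01,  9.87398617e-01,  2.68751949e-05, -2.17326501e-05]), 'contact_force': array([-0.83294037, -0.09807409,  0.29856633]), 'wrist_torque': array([ 0.03090776, -0.01123707,  0.0169126 ]), 'grasp_force': 0.0, 'finger_gap': 0.09378993701498001}
```

Run:
```python
import cv2
a=cv2.imread("pics/scene0.png")[90:350,130:400]; b=cv2.imread("pics/side0.png")[120:350,140:400]
a=cv2.resize(a,(400,385)); b=cv2.resize(b,(400,354)); b=cv2.copyMakeBorder(b,0,31,0,0,0)
cv2.imwrite("pics/ab.png",cv2.hconcat([a,b]))
```

```text
(no output)
```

View pics/ab.png

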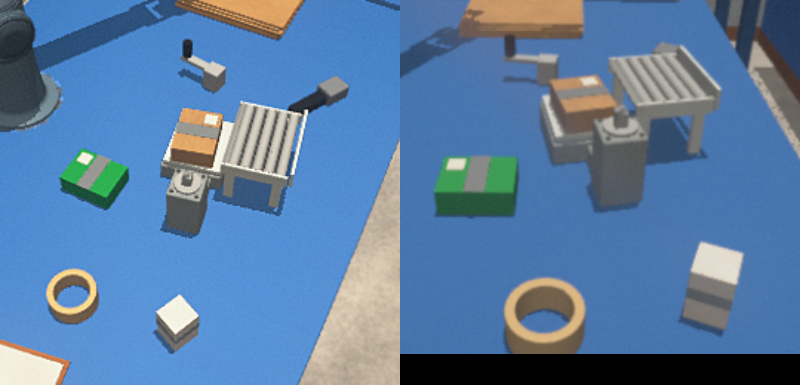

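Only one crank is in view, at scene px (274,141) with its handle at (256,122). The brown carton on the deck is at (264,181). The green look-alike on the trolley at (194,210) is ruled out by its colour.

```bash
cat >> h.py <<'E'
def pose():
    s=robot.state(); x=Ro.from_quat(s["orientation"]).as_matrix()[:,0]; return np.array(s["position"]),np.degrees(np.arctan2(x[1],x[0])),s
def go(target,yaw=None):
    """total moves in tool axes (cm, deg) from the present pose; shift is given in the present tool axes"""
    p,a,s=pose(); R=Ro.from_quat(s["orientation"]).as_matrix()
    t=R.T@(np.array(target)-p)*100
    turn=None if yaw is None else -((yaw-a+180)%360-180)
    print("pose",p.round(4),"yaw",round(a,2),"-> t cm",t.round(2),"turn",turn); return t,turn
def rect(P): return cv2.minAreaRect((P[:,:2]*1000).astype(np.float32))
E
python3 - <<'E'
from h import *
for c in ["scene","side"]:
    f=np.load(f"pics/{c}0.npz"); im,X=f["im"],f["X"]
    hsv=cv2.cvtColor(im,cv2.COLOR_RGB2HSV)
    def near(x,y,r,z0,z1): return (np.hypot(X[...,0]-x,X[...,1]-y)<r)&(X[...,2]>z0)&(X[...,2]<z1)
    for n,a in dict(carton=(.517,.04,.1,.10,.13),line=(.669,.07,.14,.115,.155),col=(.572,-.127,.06,.132,.147),shaft=(.572,-.127,.03,.155,.19),hub=(.437,.296,.04,.05,.07),handle=(.347,.305,.03,.085,.13)).items():
        P=X[near(*a)]
        if len(P)>5: print(c,n,len(P),P.mean(0).round(4),"zmed",np.median(P[:,2]).round(4),rect(P))
m=imaging.camera_model("wrist"); print("wristcam",-np.array(m["R"]).T@m["t"],np.array(m["R"])[2],m["fx"])
p,a,s=pose(); R=Ro.from_quat(s["orientation"]).as_matrix(); print("cam in tool",R.T@(-np.array(m["R"]).T@m["t"]-p),R.T@np.array(m["R"]).T)
go([.437,.296,.30],None)
E
```

```text
scene carton 976 [0.5268 0.0353 0.1128] zmed 0.1118 ((539.6528930664062, 43.264549255371094), (149.74276733398438, 134.73353576660156), 15.206278800964355)
scene line 2003 [0.6691 0.0651 0.1281] zmed 0.1279 ((642.5914306640625, 67.3112564086914), (222.6647491455078, 206.62403869628906), 11.634503364562988)
scene col 350 [ 0.5787 -0.133   0.1382] zmed 0.138 ((575.6555786132812, -128.92417907714844), (74.34463500976562, 76.8114013671875), 9.926290512084961)
scene shaft 51 [ 0.5763 -0.1312  0.1692] zmed 0.17 ((574.7449340820312, -130.17626953125), (21.602863311767578, 18.3407039642334), 16.77727699279785)
scene hub 138 [0.4354 0.2911 0.0597] zmed 0.0601 ((430.5489501953125, 294.757568359375), (50.632083892822266, 64.82183837890625), 77.05475616455078)
scene handle 56 [0.351  0.3014 0.1042] zmed 0.1059 ((349.5300598144531, 304.9964599609375), (25.12425994873047, 26.716087341308594), 11.808119773864746)
side carton 968 [0.5262 0.0292 0.1126] zmed 0.1122 ((539.833251953125, 43.481746673583984), (150.78175354003906, 134.89105224609375), 16.014389038085938)
side line 1934 [0.6764 0.0582 0.12
[... 408 characters left out ...]
9592695236206055)
side hub 129 [0.4331 0.287  0.06  ] zmed 0.0614 ((429.17181396484375, 293.1575622558594), (50.46324920654297, 64.14082336425781), 80.42230987548828)
side handle 59 [0.3506 0.2966 0.1005] zmed 0.1008 ((350.177490234375, 296.9293212890625), (22.17961883544922, 25.062456130981445), 4.203897476196289)
wristcam [0.12328541 0.6426024  0.3846964 ] [ 0.27051713 -0.08828776 -0.95865831] 272.5706140987748
cam in tool [ 0.08368336 -0.001081   -0.08202763] [[ 2.78034516e-04 -9.58643872e-01 -2.84608237e-01]
 [ 9.99999795e-01  1.02575279e-04  6.31398788e-04]
 [-5.76092810e-04 -2.84608354e-01  9.58643705e-01]]
pose [0.2031 0.6175 0.3027] yaw 161.79 -> t cm [-32.26 -23.23   0.26] turn None
```

Call:
apply_moves(
  motion=[
    {"tx":-3.2,"ty":-2.3},
    {"tx":-3.2,"ty":-2.3},
    {"tx":-3.2,"ty":-2.3},
    {"tx":-3.2,"ty":-2.3},
    {"tx":-3.2,"ty":-2.3},
    {"tx":-3.2,"ty":-2.3},
    {"tx":-3.2,"ty":-2.3},
    {"tx":-3.2,"ty":-2.3},
    {"tx":-3.2,"ty":-2.3},
    {"tx":-3.2,"ty":-2.3},
    {},
    {},
  ],
)

```text
$.motion[0]: bad value
```

Run:
```python
from h import *
im,d,m=snap("wrist","w1.png"); X=np.load("pics/w1.npz")["X"]
for q in ["crank_hub","handle_mid"]:
    for r in imaging.spot_point("wrist",q)[:2]:
        Y=w("wrist",r["xyz"],m); print(q,round(r["p"],2),Y.round(4),px("wrist",Y,m).round(0))
def near(x,y,r,z0,z1): return (np.hypot(X[...,0]-x,X[...,1]-y)<r)&(X[...,2]>z0)&(X[...,2]<z1)
for n,a in dict(hub=(.437,.296,.032,.05,.07),crank=(.40,.30,.12,.045,.07),handle=(.347,.305,.03,.085,.13)).items():
    P=X[near(*a)]; print(n,len(P),P.mean(0).round(4),rect(P))
go([.436,.295,.118])
```

```text
crank_hub 0.55 [0.4387 0.2936 0.0251] [122. 356.]
hub 0 [nan nan nan] ((0.0, 0.0), (0.0, 0.0), 0.0)
crank 0 [nan nan nan] ((0.0, 0.0), (0.0, 0.0), 0.0)
handle 0 [nan nan nan] ((0.0, 0.0), (0.0, 0.0), 0.0)
pose [0.2031 0.6175 0.3026] yaw 161.79 -> t cm [-32.2  -23.35  18.46] turn None<stdin>:8: RuntimeWarning: Mean of empty slice.
  ret = um.true_divide(
```

View pics/w1.png

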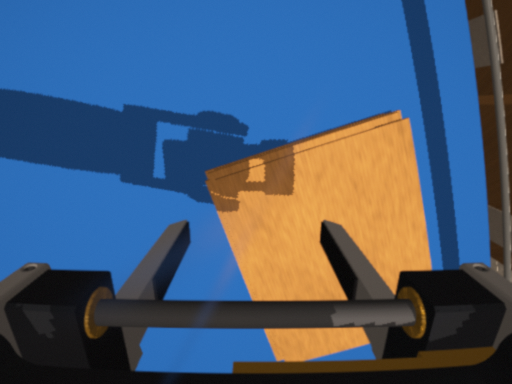

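The move was refused (rows need every field), so the picture still shows the start: fingers at (160,280) and (350,280), wooden board at (320,240).

Call:
apply_moves(
  motion=[
    {"tx":-3.8,"ty":-2.3,"tz":0,"turn":0,"fingers":0},
    {"tx":-3.8,"ty":-2.3,"tz":0,"turn":0,"fingers":0},
    {"tx":-3.8,"ty":-2.3,"tz":0,"turn":0,"fingers":0},
    {"tx":-3.8,"ty":-2.3,"tz":0,"turn":0,"fingers":0},
    {"tx":-3.8,"ty":-2.3,"tz":0,"turn":0,"fingers":0},
    {"tx":-3.8,"ty":-2.3,"tz":0,"turn":0,"fingers":0},
    {"tx":-3.8,"ty":-2.3,"tz":0,"turn":0,"fingers":0},
    {"tx":-3.8,"ty":-2.3,"tz":0,"turn":0,"fingers":0},
    {"tx":-3.8,"ty":-2.3,"tz":0,"turn":0,"fingers":0},
    {"tx":-3.8,"ty":-2.3,"tz":0,"turn":0,"fingers":0},
    {"tx":0,"ty":0,"tz":0,"turn":0,"fingers":0},
    {"tx":0,"ty":0,"tz":0,"turn":0,"fingers":0},
  ],
  squeeze=50,
)

```text
clock: 2.35
position: [0.4925, 0.2797, 0.3026]
orientation: [0.159, 0.987, 0.0, -0.0]
contact_force: [-0.8, 1.1, -0.2]
finger_gap: 0.0942
grasp_force: 0.0
```

Run:
```python
from h import *
im,d,m=snap("wrist","w2.png"); X=np.load("pics/w2.npz")["X"]
for q in ["crank_hub","handle_mid"]:
    for r in imaging.spot_point("wrist",q)[:2]:
        Y=w("wrist",r["xyz"],m); print(q,round(r["p"],2),Y.round(4),px("wrist",Y,m).round(0))
def near(x,y,r,z0,z1): return (np.hypot(X[...,0]-x,X[...,1]-y)<r)&(X[...,2]>z0)&(X[...,2]<z1)
for n,a in dict(hub=(.437,.296,.032,.05,.07),crank=(.40,.30,.12,.045,.07),handle=(.347,.305,.03,.085,.13)).items():
    P=X[near(*a)]; print(n,len(P),P.mean(0).round(4),rect(P))
go([.436,.295,.118])
```

```text
crank_hub 0.58 [0.4397 0.2902 0.0302] [250. 136.]
handle_mid 0.79 [0.3462 0.3048 0.0869] [233.  46.]
hub 1630 [0.435  0.2929 0.0597] ((433.0466003417969, 292.95037841796875), (44.083770751953125, 56.62479782104492), 81.81118774414062)
crank 2576 [0.4158 0.2955 0.0591] ((408.3060302734375, 296.5364990234375), (44.098995208740234, 106.60623931884766), 81.74116516113281)
handle 709 [0.3521 0.305  0.1077] ((350.9761657714844, 304.8066711425781), (24.82280921936035, 24.30206871032715), 76.02975463867188)
pose [0.4914 0.2812 0.3026] yaw 161.88 -> t cm [ 5.69 -0.41 18.46] turn None
```

View pics/w2.png

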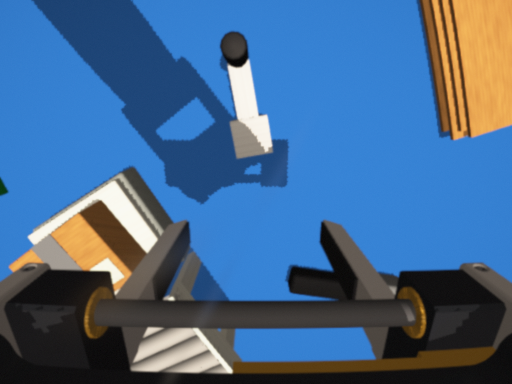

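Wrist view shows the hub at (250,136) and handle at (234,47), matching the crank's description (44 mm hub, 89 mm to handle, yaw 171.7°).

Call:
apply_moves(
  motion=[
    {"tx":-4.2,"ty":2.5,"tz":0,"turn":0,"fingers":0},
    {"tx":0,"ty":0,"tz":3,"turn":-4.9,"fingers":0},
    {"tx":0,"ty":0,"tz":4,"turn":-4.9,"fingers":0},
    {"tx":0,"ty":0,"tz":4,"turn":0,"fingers":0},
    {"tx":0,"ty":0,"tz":4,"turn":0,"fingers":0},
    {"tx":0,"ty":0,"tz":2,"turn":0,"fingers":0},
    {"tx":0,"ty":0,"tz":1.4,"turn":0,"fingers":0},
    {"tx":0,"ty":0,"tz":0,"turn":0,"fingers":0},
    {"tx":0,"ty":0,"tz":0,"turn":0,"fingers":0},
  ],
)

```text
clock: 3.4
position: [0.5403, 0.2917, 0.1197]
orientation: [0.073, 0.997, 0.0, 0.001]
contact_force: [-0.3, 0.6, 0.8]
finger_gap: 0.094
grasp_force: 0.0
```

Run:
```python
from h import *
go([.4395,.292,.118],171.7); print(pose()[2]["q"].round(3))
```

```text
pose [0.5403 0.2917 0.1197] yaw 171.65 -> t cm [ 9.98 -1.43  0.16] turn -0.05312668604116766
[ 0.311  0.385  1.749  0.     1.005 -1.114]
```

I got the sign wrong on that shift, and nothing was touched. Rise, go across, then down.

Call:
apply_moves(
  motion=[
    {"tx":0,"ty":-1.4,"tz":-4,"turn":0,"fingers":0},
    {"tx":2,"ty":0,"tz":-3,"turn":0,"fingers":0},
    {"tx":4,"ty":0,"tz":0,"turn":0,"fingers":0},
    {"tx":4,"ty":0,"tz":0,"turn":0,"fingers":0},
    {"tx":0,"ty":0,"tz":3,"turn":0,"fingers":0},
    {"tx":0,"ty":0,"tz":3,"turn":0,"fingers":0},
    {"tx":0,"ty":0,"tz":1.2,"turn":0,"fingers":0},
    {"tx":0,"ty":0,"tz":0,"turn":0,"fingers":0},
    {"tx":0,"ty":0,"tz":0,"turn":0,"fingers":0},
  ],
)

```text
clock: 4.3
position: [0.4401, 0.292, 0.1181]
orientation: [0.073, 0.997, 0.001, 0.001]
contact_force: [0.6, -0.2, 0.9]
finger_gap: 0.0941
grasp_force: 0.0
```

Run:
```python
from h import *
go([.4395,.292,.118],171.7)
```

```text
pose [0.4401 0.292  0.1181] yaw 171.58 -> t cm [ 0.06 -0.01  0.01] turn -0.11611670227949844
```

Call:
apply_moves(
  motion=[
    {"tx":0,"ty":0,"tz":0,"turn":0,"fingers":255},
    {"tx":0,"ty":0,"tz":0,"turn":0,"fingers":255},
    {"tx":0,"ty":0,"tz":0,"turn":0,"fingers":255},
    {"tx":0,"ty":0,"tz":0,"turn":0,"fingers":255},
    {"tx":0,"ty":0,"tz":0,"turn":0,"fingers":255},
    {"tx":0,"ty":0,"tz":0,"turn":0,"fingers":255},
    {"tx":0,"ty":0,"tz":-2,"turn":0,"fingers":255},
    {"tx":0,"ty":0,"tz":-4,"turn":0,"fingers":255},
    {"tx":0,"ty":0,"tz":-4,"turn":0,"fingers":255},
    {"tx":0,"ty":0,"tz":-4,"turn":0,"fingers":255},
    {"tx":0,"ty":0,"tz":-4,"turn":0,"fingers":255},
    {"tx":0,"ty":0,"tz":-4,"turn":0,"fingers":255},
  ],
  squeeze=50,
)

```text
clock: 5.5
position: [0.4381, 0.2913, 0.3368]
orientation: [0.073, 0.997, -0.001, -0.001]
contact_force: [1.0, 0.2, -4.6]
finger_gap: 0.0437
grasp_force: 50.0
```

Run:
```python
from h import *
im,d,m=snap("wrist","w3.png")
# shaft heading from the first pictures
for c in ["scene","side"]:
    X=np.load(f"pics/{c}0.npz")["X"]
    P=X[(np.hypot(X[...,0]-.575,X[...,1]+.1285)<.03)&(X[...,2]>.148)&(X[...,2]<.19)]; print(c,len(P),P[:,2].max(),rect(P))
go([.575,-.1285,.34]); print(pose()[2]["q"].round(3),pose()[2]["finger_gap"])
```

```text
scene 67 0.18019614615128876 ((572.2749633789062, -131.00552368164062), (38.12919616699219, 18.53710174560547), 20.848724365234375)
side 114 0.17725653500429583 ((575.4227294921875, -129.07334899902344), (21.07339096069336, 20.43561553955078), 7.244880199432373)
pose [0.4405 0.2924 0.345 ] yaw 171.6 -> t cm [-19.45 -39.68   0.47] turn None
[ 0.371 -0.081  1.826  0.     1.386 -1.053] 0.04367284860824914
```

View pics/w3.png

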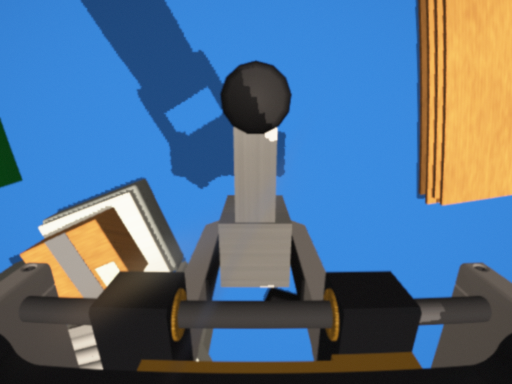

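The crank is held squarely: hub at (256,250), handle at (256,97). Next, move beside the shaft for a closer look.

Call:
apply_moves(
  motion=[
    {"tx":-2.8,"ty":-3.7,"tz":0,"turn":0,"fingers":255},
    {"tx":-2.8,"ty":-3.7,"tz":0,"turn":0,"fingers":255},
    {"tx":-2.8,"ty":-3.7,"tz":0,"turn":0,"fingers":255},
    {"tx":-2.8,"ty":-3.7,"tz":0,"turn":0,"fingers":255},
    {"tx":-2.8,"ty":-3.7,"tz":0,"turn":0,"fingers":255},
    {"tx":-2.8,"ty":-3.7,"tz":0,"turn":0,"fingers":255},
    {"tx":-2.8,"ty":-3.7,"tz":0,"turn":0,"fingers":255},
    {"tx":-2.8,"ty":-3.7,"tz":0,"turn":0,"fingers":255},
    {"tx":-2.8,"ty":-3.7,"tz":0,"turn":0,"fingers":255},
    {"tx":0,"ty":0,"tz":0,"turn":0,"fingers":255},
    {"tx":0,"ty":0,"tz":0,"turn":0,"fingers":255},
  ],
)

```text
clock: 6.65
position: [0.6391, -0.0753, 0.334]
orientation: [0.074, 0.997, 0.001, -0.002]
contact_force: [-0.4, 0.4, -4.9]
finger_gap: 0.0436
grasp_force: 50.0
```

Run:
```python
from h import *
im,d,m=snap("wrist","w4.png"); X=np.load("pics/w4.npz")["X"]
for q in ["shaft_top"]:
    for r in imaging.spot_point("wrist",q)[:2]:
        Y=w("wrist",r["xyz"],m); print(q,round(r["p"],2),Y.round(4),px("wrist",Y,m).round(0))
for z0,z1,r in [(.145,.164,.025),(.15,.19,.025),(.17,.19,.025),(.13,.145,.06)]:
    P=X[(np.hypot(X[...,0]-.575,X[...,1]+.1285)<r)&(X[...,2]>z0)&(X[...,2]<z1)]; print(len(P),P[:,2].max(),P.mean(0),rect(P))
go([.575,-.1285,.34])
u,v=px("wrist",[.575,-.1285,.17],m).astype(int); print(u,v)
c=im[max(v-70,0):v+70,max(u-70,0):u+70,::-1]; cv2.imwrite("pics/w4c.png",cv2.resize(c,None,fx=4,fy=4))
```

```text
87 0.16395335973125058 [ 0.57377447 -0.11901024  0.15478156] ((573.7139892578125, -119.01012420654297), (19.470783233642578, 1.314756155014038), 9.192769050598145)
526 0.17655884575679853 [ 0.57497896 -0.12567312  0.16968928] ((575.6923217773438, -127.94735717773438), (19.970170974731445, 20.1431884765625), 10.850845336914062)
294 0.17655884575679853 [ 0.57532688 -0.12737703  0.17386906] ((575.5593872070312, -127.86033630371094), (15.885701179504395, 15.551562309265137), 11.650957107543945)
4445 0.14476034939928964 [ 0.57342229 -0.12686985  0.13652784] ((575.8194580078125, -128.49099731445312), (75.19535827636719, 75.474609375), 11.414935111999512)
pose [ 0.6389 -0.0737  0.3351] yaw 171.63 -> t cm [ 5.52 -6.35 -0.48] turn None
186 144
```

View pics/w4c.png

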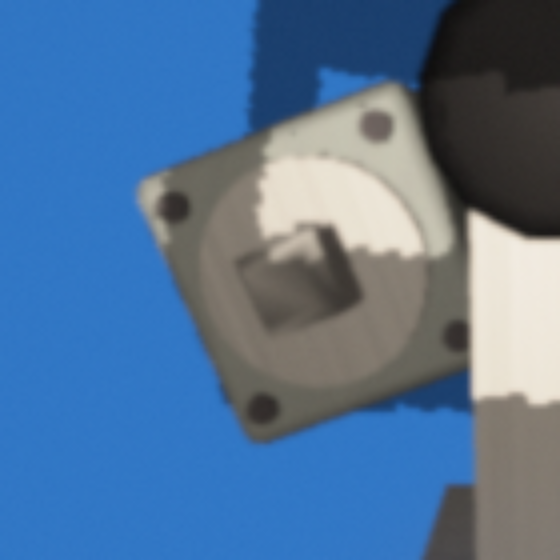

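Run:
```python
from h import *
X=np.load("pics/w4.npz")["X"]; p,a,s=pose()
R=Ro.from_quat(s["orientation"]).as_matrix(); T=(X-p)@R
zz=T[...,2]; 
P=T[(abs(T[...,1])<.03)&(T[...,0]<.13)&(T[...,0]>-.03)&(zz>.045)&(zz<.075)]
print(len(P),np.median(P[:,2]),P[:,2].std(),rect(P))
for lo,hi in [(-.03,.03)]:
    Q=P[(P[:,0]<.03)]; print("hub",len(Q),Q.min(0),Q.max(0),np.median(Q[:,2]),rect(Q))
Q=P[P[:,0]>.03]; print("arm",Q.min(0),Q.max(0),np.median(Q[:,2]),rect(Q))
sh=np.array([.5757,-.1280,.175]); print("shaft in tool",R.T@(sh-p),"yaw",a)
# shift in tool axes after turning to yaw 191
go([.5757,-.1280,.34],191)
```

```text
9514 0.0690758811899371 0.0048016976071086235 ((25.122291564941406, 0.4033031463623047), (100.25157928466797, 59.885616302490234), 1.39760160446167)
hub 6399 [-0.02492173 -0.02993102  0.04504642] [0.02999445 0.02996482 0.07496922] 0.06850016187936712 ((2.543720245361328, 0.038410186767578125), (59.89454650878906, 54.907657623291016), 89.8171615600586)
arm [ 0.03002238 -0.014333    0.06896953] [0.07561689 0.00977221 0.0735216 ] 0.071127579186621 ((52.81820297241211, -2.2793684005737305), (45.589622497558594, 24.09844207763672), 0.018789317458868027)
shaft in tool [ 0.05419522 -0.06300582  0.16018098] yaw 171.6290094602717
pose [ 0.6389 -0.0737  0.3351] yaw 171.63 -> t cm [ 5.46 -6.29 -0.48] turn -19.370990539728297
```

Call:
apply_moves(
  motion=[
    {"tx":1.8,"ty":-2.1,"tz":0,"turn":0,"fingers":255},
    {"tx":1.8,"ty":-2.1,"tz":0,"turn":0,"fingers":255},
    {"tx":1.8,"ty":-2.0,"tz":0,"turn":0,"fingers":255},
    {"tx":0,"ty":0,"tz":0,"turn":-6.5,"fingers":255},
    {"tx":0,"ty":0,"tz":0,"turn":-6.5,"fingers":255},
    {"tx":0,"ty":0,"tz":0,"turn":-6.4,"fingers":255},
    {"tx":0,"ty":0,"tz":1.5,"turn":0,"fingers":255},
    {"tx":0,"ty":0,"tz":1.5,"turn":0,"fingers":255},
    {"tx":0,"ty":0,"tz":0,"turn":0,"fingers":255},
    {"tx":0,"ty":0,"tz":0,"turn":0,"fingers":255},
  ],
)

```text
clock: 7.75
position: [0.5766, -0.1275, 0.3052]
orientation: [-0.096, 0.995, 0.001, -0.001]
contact_force: [-0.3, 0.2, -4.5]
finger_gap: 0.0435
grasp_force: 50.0
```

Run:
```python
from h import *
go([.5757,-.1280,.30],191)
imaging.read_camera("side"); go([.5757,-.1280,.30],191)
f=[imaging.read_camera("side")]; go([.5757,-.1280,.30],191)
im=f[0][0]; u,v=px("side",[.575,-.13,.2]).astype(int); cv2.imwrite("pics/s2.png",cv2.resize(im[v-60:v+50,u-80:u+80,::-1],None,fx=4,fy=4))
```

```text
pose [ 0.5766 -0.1275  0.3052] yaw -169.04 -> t cm [ 0.09 -0.03  0.52] turn -0.03516456147031022
pose [ 0.577  -0.1278  0.3062] yaw -169.03 -> t cm [0.13 0.01 0.62] turn -0.03214902032050304
pose [ 0.5772 -0.128   0.3069] yaw -169.03 -> t cm [0.15 0.03 0.69] turn -0.030285469642876706
```

View pics/s2.png

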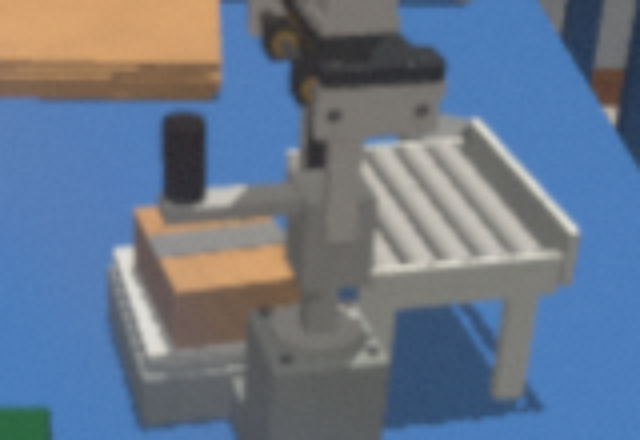

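Call:
apply_moves(
  motion=[
    {"tx":0.1,"ty":0,"tz":0.6,"turn":0,"fingers":255},
    {"tx":0,"ty":0,"tz":0.5,"turn":0,"fingers":255},
    {"tx":0,"ty":0,"tz":0.5,"turn":0,"fingers":255},
    {"tx":0,"ty":0,"tz":0.4,"turn":0,"fingers":255},
    {"tx":0,"ty":0,"tz":0,"turn":0,"fingers":255},
  ],
)

```text
clock: 8.35
position: [0.575, -0.1284, 0.2852]
orientation: [-0.096, 0.995, 0.0, -0.002]
contact_force: [-4.0, -2.2, -7.3]
finger_gap: 0.0433
grasp_force: 50.0
```

Call:
apply_moves(
  motion=[
    {"tx":0.05,"ty":0,"tz":0.5,"turn":0,"fingers":255},
    {"tx":0,"ty":0,"tz":0.5,"turn":0,"fingers":255},
    {"tx":0,"ty":0,"tz":0.5,"turn":0,"fingers":255},
    {"tx":0,"ty":0,"tz":0.5,"turn":0,"fingers":255},
    {"tx":0,"ty":0,"tz":0.3,"turn":0,"fingers":255},
    {"tx":0,"ty":0,"tz":0,"turn":0,"fingers":255},
  ],
)

```text
clock: 8.95
position: [0.5754, -0.1285, 0.2673]
orientation: [-0.096, 0.995, -0.0, -0.001]
contact_force: [-11.9, 2.0, 15.3]
finger_gap: 0.0437
grasp_force: 50.0
```

Call:
apply_moves(
  motion=[
    {"tx":0.1,"ty":0,"tz":0,"turn":0,"fingers":255},
    {"tx":0,"ty":0,"tz":0,"turn":0,"fingers":255},
    {"tx":0,"ty":0,"tz":0.2,"turn":0,"fingers":255},
    {"tx":0,"ty":0,"tz":0.2,"turn":0,"fingers":255},
    {"tx":0,"ty":0,"tz":0,"turn":0,"fingers":255},
  ],
)

```text
clock: 9.45
position: [0.5753, -0.1286, 0.2672]
orientation: [-0.096, 0.995, -0.0, 0.0]
contact_force: [-16.6, 5.5, 30.2]
finger_gap: 0.0436
grasp_force: 50.0
```

Run:
```python
from h import *
for i in range(3):
    s=robot.state(); print(s["position"].round(4),s["contact_force"].round(1),s["wrist_torque"].round(2)); 
    if i<2: im,d,m=snap("side","s3.png")
X=np.load("pics/s3.npz")["X"]
P=X[(np.hypot(X[...,0]-.487,X[...,1]+.145)<.03)&(X[...,2]>.23)&(X[...,2]<.3)]; print("handle",len(P),P[:,2].max() if len(P) else 0,rect(P))
P=X[(np.hypot(X[...,0]-.53,X[...,1]+.137)<.015)&(X[...,2]>.17)&(X[...,2]<.23)]; print("arm",len(P),np.percentile(P[:,2],[50,90,100]))
```

```text
[ 0.5753 -0.1286  0.2672] [-16.6   5.5  30.2] [ 1.31  3.8  -0.1 ]
[ 0.5753 -0.1286  0.2672] [-16.9   5.4  29.9] [ 1.32  3.78 -0.05]
[ 0.5753 -0.1286  0.2672] [-17.    5.1  30.1] [ 1.35  3.82 -0.04]
handle 126 0.2525901573455635 ((487.62298583984375, -146.87484741210938), (23.73550796508789, 26.790781021118164), 29.49471664428711)
arm 76 [0.19898603 0.20029706 0.20180901]
```

It has bottomed: the arm top measures 0.199 against 0.198 expected. The hub sits about 1 cm lower in the grip than planned, and that accounts for the TCP height. Relieve the load, release, rise.

Call:
apply_moves(
  motion=[
    {"tx":0,"ty":0,"tz":-0.4,"turn":0,"fingers":255},
    {"tx":0,"ty":0,"tz":0,"turn":0,"fingers":0},
    {"tx":0,"ty":0,"tz":0,"turn":0,"fingers":0},
    {"tx":0,"ty":0,"tz":0,"turn":0,"fingers":0},
    {"tx":0,"ty":0,"tz":0,"turn":0,"fingers":0},
    {"tx":0,"ty":0,"tz":-1.7,"turn":0,"fingers":0},
    {"tx":0,"ty":0,"tz":-1.7,"turn":0,"fingers":0},
    {"tx":0,"ty":0,"tz":0,"turn":0,"fingers":0},
  ],
)

```text
clock: 10.35
position: [0.5758, -0.129, 0.3001]
orientation: [-0.096, 0.995, -0.001, 0.002]
contact_force: [0.5, -0.3, -0.7]
finger_gap: 0.0933
grasp_force: 0.0
```

Run:
```python
from h import *
im,d,m=snap("wrist","w5.png"); p,a,s=pose(); print(p,a)
im2,_,_=snap("side","s4.png")
for c,n in (("wrist","w5"),("side","s4")):
    X=np.load(f"pics/{n}.npz")["X"]
    P=X[(np.hypot(X[...,0]-.487,X[...,1]+.145)<.035)&(X[...,2]>.235)&(X[...,2]<.27)]; print(c,"handle",len(P),P[:,2].max() if len(P) else 0,rect(P))
    P=X[(np.hypot(X[...,0]-.54,X[...,1]+.135)<.02)&(X[...,2]>.18)&(X[...,2]<.22)]; print("arm",len(P),np.median(P[:,2]) if len(P) else 0)
    P=X[(np.hypot(X[...,0]-.575,X[...,1]+.1285)<.02)&(X[...,2]>.18)&(X[...,2]<.22)]; print("hub",len(P),np.median(P[:,2]) if len(P) else 0)
u,v=px("side",[.555,-.13,.2]).astype(int)
A=cv2.resize(im2[v-60:v+40,u-60:u+60,::-1],(480,400)); B=cv2.resize(im[...,::-1],(320,240)); B=cv2.copyMakeBorder(B,0,160,0,0,0)
cv2.imwrite("pics/c5.png",cv2.hconcat([A,B]))
```

```text
[ 0.57516624 -0.12876159  0.2985551 ] -169.00893388028396
wrist handle 2379 0.252306538343254 ((488.8833312988281, -146.1171875), (25.202682495117188, 25.349647521972656), 51.56034469604492)
arm 1821 0.19809075669886603
hub 2168 0.20000454902050424
side handle 106 0.25349029586543814 ((488.0062255859375, -147.5732879638672), (22.844282150268555, 25.631244659423828), 55.98028564453125)
arm 122 0.1992417159222937
hub 70 0.20164882561885555
```

View pics/c5.png

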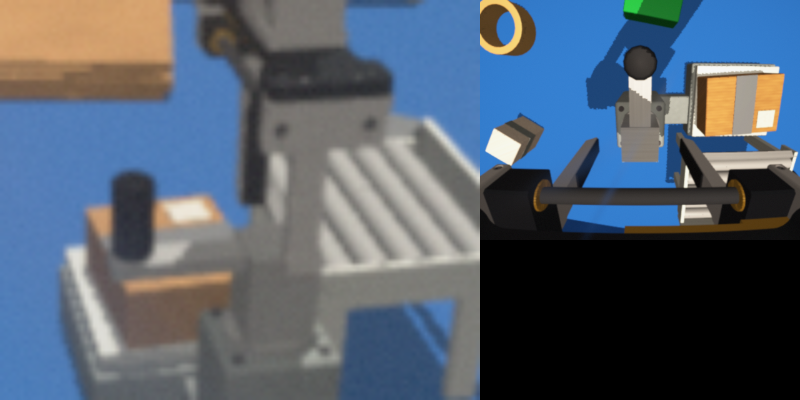

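The side crop shows the hub flush on the gearbox at (275,355) and the handle at (133,215); the wrist view shows the handle at (640,62). The crank is fully down. Now take the handle.

Call:
apply_moves(
  motion=[
    {"tx":3,"ty":-0.1,"tz":-0.2,"turn":0,"fingers":0},
    {"tx":3,"ty":0,"tz":0,"turn":0,"fingers":0},
    {"tx":2.8,"ty":0,"tz":0,"turn":0,"fingers":0},
    {"tx":0,"ty":0,"tz":0,"turn":0,"fingers":255},
    {"tx":0,"ty":0,"tz":0,"turn":0,"fingers":255},
    {"tx":0,"ty":0,"tz":0,"turn":0,"fingers":255},
    {"tx":0,"ty":0,"tz":0,"turn":0,"fingers":255},
    {"tx":0,"ty":0,"tz":0,"turn":0,"fingers":255},
    {"tx":0,"ty":0,"tz":0,"turn":0,"fingers":255},
    {"tx":0,"ty":0,"tz":0,"turn":0,"fingers":255},
  ],
  squeeze=50,
)

```text
clock: 11.45
position: [0.4886, -0.1462, 0.2996]
orientation: [-0.096, 0.995, 0.0, -0.0]
contact_force: [0.7, 0.2, 0.2]
finger_gap: 0.0415
grasp_force: 0.0
```

Run:
```python
from h import *
p,a,s=pose(); print(p.round(4),a,s["contact_force"],s["finger_gap"],s["q"].round(2))
c=np.array([.5757,-.1285]); d=p[:2]-c; print(np.hypot(*d),np.degrees(np.arctan2(d[1],d[0])))
R=Ro.from_quat(s["orientation"]).as_matrix()
th0=191.5
for st in (15,20):
  print(st)
  for k in range(int(360/st)):
    f=lambda k:.09*np.array([np.cos(np.radians(th0-st*k)),np.sin(np.radians(th0-st*k)),0])
    t=R.T@(f(k+1)-f(k))*100; print(k,t[:2].round(2),end="; ")
```

```text
[ 0.4886 -0.1462  0.2996] -168.99460059457206 [0.66226378 0.22315205 0.18953084] 0.04153681898002648 [-0.51 -0.08  1.91  0.    1.31 -2.28]
0.08887869132926533 -168.49384843985618
15
0 [-0.29  2.33]; 1 [-0.88  2.18]; 2 [-1.41  1.88]; 3 [-1.85  1.45]; 4 [-2.16  0.92]; 5 [-2.33  0.33]; 6 [-2.33 -0.29]; 7 [-2.18 -0.88]; 8 [-1.88 -1.41]; 9 [-1.45 -1.85]; 10 [-0.92 -2.16]; 11 [-0.33 -2.33]; 12 [ 0.29 -2.33]; 13 [ 0.88 -2.18]; 14 [ 1.41 -1.88]; 15 [ 1.85 -1.45]; 16 [ 2.16 -0.92]; 17 [ 2.33 -0.33]; 18 [2.33 0.29]; 19 [2.18 0.88]; 20 [1.88 1.41]; 21 [1.45 1.85]; 22 [0.92 2.16]; 23 [0.33 2.33]; 20
0 [-0.52  3.08]; 1 [-1.54  2.72]; 2 [-2.38  2.03]; 3 [-2.93  1.09]; 4 [-3.13  0.03]; 5 [-2.95 -1.04]; 6 [-2.41 -1.99]; 7 [-1.59 -2.69]; 8 [-0.57 -3.07]; 9 [ 0.52 -3.08]; 10 [ 1.54 -2.72]; 11 [ 2.38 -2.03]; 12 [ 2.93 -1.09]; 13 [ 3.13 -0.03]; 14 [2.95 1.04]; 15 [2.41 1.99]; 16 [1.59 2.69]; 17 [0.57 3.07];
```

Call:
apply_moves(
  motion=[
    {"tx":0,"ty":0,"tz":0,"turn":0,"fingers":255},
    {"tx":0,"ty":0,"tz":0,"turn":0,"fingers":255},
    {"tx":0,"ty":0,"tz":0,"turn":0,"fingers":255},
    {"tx":0,"ty":0,"tz":0,"turn":0,"fingers":255},
    {"tx":0,"ty":0,"tz":0,"turn":0,"fingers":255},
    {"tx":0,"ty":0,"tz":0,"turn":0,"fingers":255},
    {"tx":-0.29,"ty":2.33,"tz":0,"turn":0,"fingers":255},
    {"tx":-0.88,"ty":2.18,"tz":0,"turn":0,"fingers":255},
    {"tx":-1.41,"ty":1.88,"tz":0,"turn":0,"fingers":255},
    {"tx":-1.85,"ty":1.45,"tz":0,"turn":0,"fingers":255},
    {"tx":-2.16,"ty":0.92,"tz":0,"turn":0,"fingers":255},
    {"tx":-2.33,"ty":0.33,"tz":0,"turn":0,"fingers":255},
  ],
  squeeze=60,
)

```text
clock: 12.65
position: [0.5585, -0.0393, 0.2996]
orientation: [-0.096, 0.995, -0.0, -0.001]
contact_force: [-3.0, -6.2, -0.8]
finger_gap: 0.0251
grasp_force: 60.0
```

```bash
cat >> h.py <<'E'
def crank():
    p,a,s=pose(); d=p[:2]-np.array([.5757,-.1285]); print(p.round(4),round(a,2),"F",s["contact_force"].round(1),"gap",s["finger_gap"],"r",np.hypot(*d).round(4),"ang",np.degrees(np.arctan2(d[1],d[0])).round(1),"q",s["q"].round(2))
E
python3 -c "
from h import *
crank(); imaging.read_camera('side'); crank()"
```

```text
[ 0.5585 -0.0393  0.2996] -168.95 F [-3.  -6.2 -0.8] gap 0.025091837152429953 r 0.0908 ang 100.9 q [-0.27  0.04  1.79 -0.    1.31 -2.04]
[ 0.5608 -0.0391  0.2997] -168.92 F [-2.9 -0.1 -0.5] gap 0.02535984029589613 r 0.0907 ang 99.4 q [-0.27  0.04  1.79 -0.    1.31 -2.03]
```

Call:
apply_moves(
  motion=[
    {"tx":-2.33,"ty":-0.29,"tz":0,"turn":0,"fingers":255},
    {"tx":-2.18,"ty":-0.88,"tz":0,"turn":0,"fingers":255},
    {"tx":-1.88,"ty":-1.41,"tz":0,"turn":0,"fingers":255},
    {"tx":-1.45,"ty":-1.85,"tz":0,"turn":0,"fingers":255},
    {"tx":-0.92,"ty":-2.16,"tz":0,"turn":0,"fingers":255},
    {"tx":-0.33,"ty":-2.33,"tz":0,"turn":0,"fingers":255},
    {"tx":0.29,"ty":-2.33,"tz":0,"turn":0,"fingers":255},
    {"tx":0.88,"ty":-2.18,"tz":0,"turn":0,"fingers":255},
    {"tx":1.41,"ty":-1.88,"tz":0,"turn":0,"fingers":255},
    {"tx":1.85,"ty":-1.45,"tz":0,"turn":0,"fingers":255},
    {"tx":2.16,"ty":-0.92,"tz":0,"turn":0,"fingers":255},
    {"tx":2.33,"ty":-0.33,"tz":0,"turn":0,"fingers":255},
  ],
)

```text
clock: 13.9
position: [0.5941, -0.2166, 0.2995]
orientation: [-0.096, 0.995, 0.001, 0.001]
contact_force: [2.5, 4.9, -0.3]
finger_gap: 0.0254
grasp_force: 60.0
```

Call:
apply_moves(
  motion=[
    {"tx":2.33,"ty":0.29,"tz":0,"turn":0,"fingers":255},
    {"tx":2.18,"ty":0.88,"tz":0,"turn":0,"fingers":255},
    {"tx":1.88,"ty":1.41,"tz":0,"turn":0,"fingers":255},
    {"tx":1.45,"ty":1.85,"tz":0,"turn":0,"fingers":255},
    {"tx":0.92,"ty":2.16,"tz":0,"turn":0,"fingers":255},
    {"tx":0.33,"ty":2.33,"tz":0,"turn":0,"fingers":255},
  ],
)

```text
clock: 14.5
position: [0.4873, -0.1468, 0.2998]
orientation: [-0.095, 0.995, -0.001, 0.0]
contact_force: [5.1, -1.4, -4.1]
finger_gap: 0.025
grasp_force: 60.0
```

```bash
cat >> h.py <<'E'
def levels(tag):
    for c in ("scene","side"):
        snap(c,f"{c}{tag}.png"); X=np.load(f"pics/{c}{tag}.npz")["X"]; im=np.load(f"pics/{c}{tag}.npz")["im"]
        h=np.radians(11.2); o=np.array([.5185,.0455]); q=X[...,:2]-o; L=np.dstack([q@[np.cos(h),np.sin(h)],q@[-np.sin(h),np.cos(h)]]); z=X[...,2]
        b=(abs(L[...,0])<.03)&(abs(L[...,1])<.045)&(z>.09)&(z<.22); 
        print(c,"carton top",np.median(z[b]).round(4),b.sum())
        t=(L[...,0]>.10)&(L[...,0]<.20)&(abs(L[...,1])<.085)&(z>.09)&(z<.15); print("  track z pct",np.percentile(z[t],[25,50,75,90,97]).round(4),t.sum())
        e=(L[...,0]<-.055)&(L[...,0]>-.069)&(abs(L[...,1])<.07)&(z>.04)&(z<.16); print("  deck -x rim",e.sum(),np.median(z[e]).round(4) if e.any() else 0)
        e=(L[...,0]>.057)&(L[...,0]<.067)&(abs(L[...,1])<.07)&(z>.04)&(z<.16); print("  deck +x rim",e.sum(),np.median(z[e]).round(4) if e.any() else 0)
E
python3 -c "
from h import *
crank(); levels(1); crank()"
```

```text
[ 0.4873 -0.1468  0.2998] -169.09 F [ 5.1 -1.4 -4.1] gap 0.0249915134477746 r 0.0903 ang -168.3 q [-0.52 -0.09  1.92 -0.    1.31 -2.28]
scene carton top 0.136 344
  track z pct [0.1227 0.1268 0.1295 0.1314 0.1333] 1113
  deck -x rim 42 0.0865
  deck +x rim 99 0.0853
side carton top 0.1369 218
  track z pct [0.1239 0.1276 0.1296 0.1307 0.1317] 801
  deck -x rim 246 0.0858
  deck +x rim 0 0
[ 0.4873 -0.1451  0.2997] -168.92 F [-2.1  0.   0.3] gap 0.025157910539138954 r 0.09 ang -169.4 q [-0.51 -0.09  1.92 -0.    1.31 -2.28]
```

Call:
apply_moves(
  motion=[
    {"tx":-0.29,"ty":2.33,"tz":0,"turn":0,"fingers":255},
    {"tx":-0.88,"ty":2.18,"tz":0,"turn":0,"fingers":255},
    {"tx":-1.41,"ty":1.88,"tz":0,"turn":0,"fingers":255},
    {"tx":-1.85,"ty":1.45,"tz":0,"turn":0,"fingers":255},
    {"tx":-2.16,"ty":0.92,"tz":0,"turn":0,"fingers":255},
    {"tx":-2.33,"ty":0.33,"tz":0,"turn":0,"fingers":255},
    {"tx":-2.33,"ty":-0.29,"tz":0,"turn":0,"fingers":255},
    {"tx":-2.18,"ty":-0.88,"tz":0,"turn":0,"fingers":255},
    {"tx":-1.88,"ty":-1.41,"tz":0,"turn":0,"fingers":255},
    {"tx":-1.45,"ty":-1.85,"tz":0,"turn":0,"fingers":255},
    {"tx":-0.92,"ty":-2.16,"tz":0,"turn":0,"fingers":255},
    {"tx":-0.33,"ty":-2.33,"tz":0,"turn":0,"fingers":255},
  ],
)

```text
clock: 15.8
position: [0.6649, -0.1109, 0.2991]
orientation: [-0.096, 0.995, 0.002, -0.002]
contact_force: [-7.9, 2.9, 2.7]
finger_gap: 0.0255
grasp_force: 60.0
```

Call:
apply_moves(
  motion=[
    {"tx":0.29,"ty":-2.33,"tz":0,"turn":0,"fingers":255},
    {"tx":0.88,"ty":-2.18,"tz":0,"turn":0,"fingers":255},
    {"tx":1.41,"ty":-1.88,"tz":0,"turn":0,"fingers":255},
    {"tx":1.85,"ty":-1.45,"tz":0,"turn":0,"fingers":255},
    {"tx":2.16,"ty":-0.92,"tz":0,"turn":0,"fingers":255},
    {"tx":2.33,"ty":-0.33,"tz":0,"turn":0,"fingers":255},
    {"tx":2.33,"ty":0.29,"tz":0,"turn":0,"fingers":255},
    {"tx":2.18,"ty":0.88,"tz":0,"turn":0,"fingers":255},
    {"tx":1.88,"ty":1.41,"tz":0,"turn":0,"fingers":255},
    {"tx":1.45,"ty":1.85,"tz":0,"turn":0,"fingers":255},
    {"tx":0.92,"ty":2.16,"tz":0,"turn":0,"fingers":255},
    {"tx":0.33,"ty":2.33,"tz":0,"turn":0,"fingers":255},
  ],
)

```text
clock: 17.0
position: [0.4877, -0.1476, 0.2999]
orientation: [-0.095, 0.995, -0.001, -0.0]
contact_force: [2.7, -1.8, -1.9]
finger_gap: 0.0255
grasp_force: 60.0
```

Call:
apply_moves(
  motion=[
    {"tx":-0.29,"ty":2.33,"tz":0,"turn":0,"fingers":255},
    {"tx":-0.88,"ty":2.18,"tz":0,"turn":0,"fingers":255},
    {"tx":-1.41,"ty":1.88,"tz":0,"turn":0,"fingers":255},
    {"tx":-1.85,"ty":1.45,"tz":0,"turn":0,"fingers":255},
    {"tx":-2.16,"ty":0.92,"tz":0,"turn":0,"fingers":255},
    {"tx":-2.33,"ty":0.33,"tz":0,"turn":0,"fingers":255},
    {"tx":-2.33,"ty":-0.29,"tz":0,"turn":0,"fingers":255},
    {"tx":-2.18,"ty":-0.88,"tz":0,"turn":0,"fingers":255},
    {"tx":-1.88,"ty":-1.41,"tz":0,"turn":0,"fingers":255},
    {"tx":-1.45,"ty":-1.85,"tz":0,"turn":0,"fingers":255},
    {"tx":-0.92,"ty":-2.16,"tz":0,"turn":0,"fingers":255},
    {"tx":-0.33,"ty":-2.33,"tz":0,"turn":0,"fingers":255},
  ],
)

```text
clock: 18.2
position: [0.6649, -0.1109, 0.2991]
orientation: [-0.096, 0.995, 0.002, -0.002]
contact_force: [-7.8, 3.6, 2.2]
finger_gap: 0.0254
grasp_force: 60.0
```

```bash
python3 -c "
from h import *
crank(); levels(2); crank()
snap('wrist','w6.png'); X=np.load('pics/w6.npz')['X']
h=np.radians(11.2); o=np.array([.5185,.0455]); q=X[...,:2]-o; L=np.dstack([q@[np.cos(h),np.sin(h)],q@[-np.sin(h),np.cos(h)]]); z=X[...,2]
for a in np.arange(-.07,.17,.01):
    e=(L[...,0]>a)&(L[...,0]<a+.01)&(abs(L[...,1])<.09)&(z>.1)&(z<.15)
    if e.sum()>20: print(a.round(3),e.sum(),np.percentile(z[e],[10,50,90]).round(4))
"
```

```text
[ 0.6649 -0.1109  0.2991] -168.96 F [-7.8  3.6  2.2] gap 0.02542098020612741 r 0.091 ang 11.2 q [-0.33  0.31  1.49  0.    1.35 -2.1 ]
scene carton top 0.1734 316
  track z pct [0.1227 0.1266 0.1292 0.1311 0.1332] 853
  deck -x rim 66 0.1216
  deck +x rim 0 0
side carton top 0.1744 285
  track z pct [0.1248 0.1282 0.13   0.1309 0.1318] 473
  deck -x rim 303 0.0918
  deck +x rim 0 0
[ 0.665  -0.1131  0.2991] -169.15 F [-3.  -0.8  1.4] gap 0.02529083849933032 r 0.0907 ang 9.8 q [-0.34  0.31  1.49 -0.    1.35 -2.1 ]
-0.07 204 [0.1187 0.122  0.1231]
-0.06 209 [0.1162 0.1218 0.1231]
-0.05 226 [0.1172 0.1307 0.146 ]
-0.04 271 [0.1172 0.132  0.1471]
-0.03 273 [0.1177 0.1313 0.1469]
-0.02 276 [0.1174 0.1309 0.1463]
-0.01 271 [0.1183 0.1288 0.1463]
0.0 275 [0.1178 0.1292 0.1452]
0.01 277 [0.118  0.1286 0.1458]
0.02 282 [0.1187 0.1271 0.1467]
0.03 271 [0.1193 0.1261 0.1444]
0.04 298 [0.1191 0.1248 0.1449]
0.05 1173 [0.1213 0.1222 0.1231]
0.06 1487 [0.1212 0.1222 0.1231]
0.07 1037 [0.1209 0.1229 0.1252]
0.08 1461 [0.1233 0.1263 0.1285]
0.09 1800 [0.1238 0.1271 0.1289]
0.1 1266 [0.1253 0.1278 0.129 ]
0.11 1623 [0.1037 0.1212 0.1255]
0.12 1640 [0.1265 0.1282 0.1293]
0.13 737 [0.1244 0.127  0.1285]
0.14 2093 [0.1043 0.1235 0.1275]
0.15 1319 [0.1274 0.1283 0.1293]
0.16 564 [0.1167 0.1217 0.1268]
```

```bash
cat > crest.py <<'E'
from h import *
def crest(f):
    X=np.load(f"pics/{f}.npz")["X"]
    h=np.radians(11.2); o=np.array([.5185,.0455]); q=X[...,:2]-o; L=np.dstack([q@[np.cos(h),np.sin(h)],q@[-np.sin(h),np.cos(h)]]); z=X[...,2]
    r=[]
    for a in np.arange(.076,.225,.002):
        e=(L[...,0]>a)&(L[...,0]<a+.002)&(abs(L[...,1]-.0)<.08)&(z>.1)&(z<.15)
        if e.sum()>15: r.append((round(a+.001,3),round(float(np.median(z[e]))*1000,1)))
    d=(((L[...,0]>.055)&(L[...,0]<.068))|((L[...,0]<-.054)&(L[...,0]>-.068)))&(abs(L[...,1])<.07)&(z>.11)&(z<.14)
    print(f,"deck",d.sum(),np.median(z[d])*1000); print(r)
E
python3 -c "
from crest import *
for f in ('w6','scene2','side2','scene1','side1'): crest(f)"
```

```text
w6 deck 1919 122.26392851962913
[(np.float64(0.077), 122.7), (np.float64(0.079), 124.7), (np.float64(0.081), 126.6), (np.float64(0.083), 128.2), (np.float64(0.085), 127.0), (np.float64(0.087), 125.0), (np.float64(0.089), 123.1), (np.float64(0.091), 124.1), (np.float64(0.093), 126.2), (np.float64(0.095), 127.5), (np.float64(0.097), 128.2), (np.float64(0.099), 128.6), (np.float64(0.101), 128.7), (np.float64(0.103), 128.4), (np.float64(0.105), 127.7), (np.float64(0.107), 126.5), (np.float64(0.109), 124.9), (np.float64(0.111), 122.6), (np.float64(0.115), 118.5), (np.float64(0.117), 120.8), (np.float64(0.119), 124.1), (np.float64(0.121), 126.8), (np.float64(0.123), 127.9), (np.float64(0.125), 128.5), (np.float64(0.127), 128.8), (np.float64(0.129), 128.6), (np.float64(0.131), 128.1), (np.float64(0.133), 127.2), (np.float64(0.135), 125.7), (np.float64(0.137), 123.8), (np.float64(0.141), 118.7), (np.float64(0.143), 120.0), (np.float64(0.145), 123.7), (np.float64(0.147), 125.6), (np.float64(0.149), 127.4), (np.float64(0.151), 128.3), (np.float64(0.153), 128.6), (np.float64(0.155), 128.7), (np
[... 4445 characters left out ...]
 (np.float64(0.103), 130.7), (np.float64(0.115), 121.8), (np.float64(0.117), 123.0), (np.float64(0.119), 127.2), (np.float64(0.121), 128.5), (np.float64(0.123), 129.1), (np.float64(0.125), 130.3), (np.float64(0.127), 130.4), (np.float64(0.143), 121.3), (np.float64(0.145), 124.7), (np.float64(0.147), 127.6), (np.float64(0.149), 129.2), (np.float64(0.151), 129.9), (np.float64(0.153), 130.0), (np.float64(0.169), 122.5), (np.float64(0.171), 123.3), (np.float64(0.173), 127.6), (np.float64(0.175), 129.1), (np.float64(0.179), 129.6), (np.float64(0.195), 121.8), (np.float64(0.197), 124.5), (np.float64(0.199), 125.6), (np.float64(0.201), 127.3), (np.float64(0.203), 128.3), (np.float64(0.225), 129.0)]
```

Call:
apply_moves(
  motion=[
    {"tx":0.29,"ty":-2.33,"tz":0,"turn":0,"fingers":255},
    {"tx":0.88,"ty":-2.18,"tz":0,"turn":0,"fingers":255},
    {"tx":1.41,"ty":-1.88,"tz":0,"turn":0,"fingers":255},
    {"tx":1.85,"ty":-1.45,"tz":0,"turn":0,"fingers":255},
    {"tx":2.16,"ty":-0.92,"tz":0,"turn":0,"fingers":255},
    {"tx":2.33,"ty":-0.33,"tz":0,"turn":0,"fingers":255},
    {"tx":0.47,"ty":0,"tz":0,"turn":0,"fingers":255},
    {"tx":0,"ty":0,"tz":0,"turn":0,"fingers":255},
    {"tx":0,"ty":0,"tz":0,"turn":0,"fingers":255},
  ],
)

```text
clock: 19.25
position: [0.5904, -0.2168, 0.2996]
orientation: [-0.096, 0.995, -0.0, -0.0]
contact_force: [-0.3, 1.2, -0.0]
finger_gap: 0.0251
grasp_force: 60.0
```

```bash
python3 -c "
from crest import *
import io,contextlib
crank(); snap('wrist','w7.png'); snap('side','side7.png'); snap('scene','scene7.png')
X=np.load('pics/w7.npz')['X']
h=np.radians(11.2); o=np.array([.5185,.0455])
for f in ('w7','side7','scene7'):
    X=np.load(f'pics/{f}.npz')['X']; q=X[...,:2]-o; L=np.dstack([q@[np.cos(h),np.sin(h)],q@[-np.sin(h),np.cos(h)]]); z=X[...,2]
    for n,a,b in (('deck-',-.068,-.058),('deck+',.055,.067),('c1',.099,.103),('c2',.125,.129),('c3',.153,.157),('c4',.180,.184),('c5',.206,.210)):
        e=(L[...,0]>a)&(L[...,0]<b)&(abs(L[...,1])<.075)&(z>.115)&(z<.14)
        print(f,n,e.sum(),(np.median(z[e])*1000).round(1) if e.any() else 0, end='; ')
    print()
"
```

```text
[ 0.5904 -0.2168  0.2996] -168.96 F [-0.3  1.2 -0. ] gap 0.025077075703978095 r 0.0895 ang -80.5 q [-0.53  0.2   1.62 -0.    1.33 -2.3 ]
w7 deck- 500 128.5; w7 deck+ 222 128.4; w7 c1 143 128.6; w7 c2 71 128.6; w7 c3 0 0; w7 c4 56 128.7; w7 c5 51 128.6; 
side7 deck- 89 130.4; side7 deck+ 2 129.8; side7 c1 0 0; side7 c2 5 129.6; side7 c3 8 130.2; side7 c4 6 130.2; side7 c5 12 128.9; 
scene7 deck- 0 0; scene7 deck+ 125 130.1; scene7 c1 39 129.1; scene7 c2 40 129.5; scene7 c3 40 128.7; scene7 c4 43 129.2; scene7 c5 41 129.7;
```

Deck reads 128.5 mm and the rollers 128.6 mm in the same wrist view, so they are level. Release the handle and rise.

Call:
apply_moves(
  motion=[
    {"tx":0,"ty":0,"tz":0,"turn":0,"fingers":0},
    {"tx":0,"ty":0,"tz":0,"turn":0,"fingers":0},
    {"tx":0,"ty":0,"tz":0,"turn":0,"fingers":0},
    {"tx":0,"ty":0,"tz":0,"turn":0,"fingers":0},
    {"tx":0,"ty":0,"tz":0,"turn":0,"fingers":0},
    {"tx":0,"ty":0,"tz":-3,"turn":0,"fingers":0},
    {"tx":0,"ty":0,"tz":-4,"turn":0,"fingers":0},
    {"tx":0,"ty":0,"tz":-4,"turn":0,"fingers":0},
    {"tx":0,"ty":0,"tz":0,"turn":0,"fingers":0},
  ],
)

```text
clock: 20.3
position: [0.5914, -0.2182, 0.4175]
orientation: [-0.096, 0.995, -0.004, 0.005]
contact_force: [0.6, 0.8, 1.0]
finger_gap: 0.0926
grasp_force: 0.0
```

```bash
cat > cart.py <<'E'
from h import *
h=np.radians(11.2); o=np.array([.5185,.0455]); A=np.array([[np.cos(h),np.sin(h)],[-np.sin(h),np.cos(h)]])
def cart(cam,f):
    snap(cam,f+".png"); X=np.load(f"pics/{f}.npz")["X"]; L=(X[...,:2]-o)@A.T; z=X[...,2]
    im=np.load(f"pics/{f}.npz")["im"].astype(int)
    e=(L[...,0]>-.12)&(L[...,0]<.26)&(abs(L[...,1])<.13)&(z>.170)&(z<.190)
    if e.sum()>50:
        P=np.c_[L[e],z[e]]; n=(np.percentile(P,1,0),np.percentile(P,99,0)); print(cam,e.sum(),"top z",np.median(z[e]),"rect in deck frame",rect(P))
    else: print(cam,"few",e.sum())
def line(cam):
    X=np.load(f"pics/{cam}.npz")["X"]; L=(X[...,:2]-o)@A.T; z=X[...,2]
    e=(z>.118)&(z<.135)&(abs(L[...,0]-.15)<.1)&(abs(L[...,1])<.15); print(cam,"track+deck",np.percentile(L[e],[1,50,99],axis=0))
    e=(z>.138)&(z<.16)&(L[...,0]>.19)&(L[...,0]<.27)&(abs(L[...,1])<.15); print("stop",e.sum(),np.percentile(L[e],[1,50,99],axis=0))
E
python3 -c "
from cart import *
for c in ('scene','side','wrist'): cart(c,c+'8')
for c in ('scene8','wrist8'): line(c)
X=np.load('pics/scene0.npz')['X']; L=(X[...,:2]-o)@A.T; z=X[...,2]
e=(z>.055)&(z<.066)&(abs(L[...,0])<.1)&(abs(L[...,1])<.12); print('deck',rect(L[e]))
e=(z>.118)&(z<.135)&(L[...,0]>.06)&(L[...,0]<.24)&(abs(L[...,1])<.15); print('track',rect(L[e]))
print(pose()[:2])
"
```

```text
scene 533 top z 0.1797761619848777 rect in deck frame ((7.711208343505859, -5.824821472167969), (75.88014221191406, 135.8697509765625), 4.074576377868652)
side 826 top z 0.18030072798239632 rect in deck frame ((-3.461589813232422, -7.7806854248046875), (102.20279693603516, 135.0386505126953), 4.570797443389893)
wrist 7569 top z 0.17867297716973063 rect in deck frame ((-3.6556777954101562, -10.625457763671875), (101.7398910522461, 128.55535888671875), 5.025298118591309)
scene8 track+deck [[ 0.05199936 -0.10320511]
 [ 0.13663837 -0.01002174]
 [ 0.21983074  0.09640632]]
stop 115 [[ 0.22919112 -0.10187249]
 [ 0.23329596 -0.01184448]
 [ 0.23749887  0.0922206 ]]
wrist8 track+deck [[ 0.0586431  -0.10353495]
 [ 0.11794621 -0.01366029]
 [ 0.19850569  0.09319724]]Traceback (most recent call last):
  File "<string>", line 4, in <module>
    for c in ('scene8','wrist8'): line(c)
                                  ~~~~^^^
  File "cart.py", line 13, in line
    e=(z>.138)&(z<.16)&(L[...,0]>.19)&(L[...,0]<.27)&(abs(L[...,1])<.15); print("stop",e.sum(),np.percentile(L[e],[1,50,99],axis=0))
                                                                                               ~~~~~~~~~~~~~^^^^^^^^^^^^^^^^^^^^^^^
    return _quantile_unchecked(
        a, q, axis, out, overwrite_input, method, keepdims, weights)
    return _ureduce(a,
                    func=_quantile_ureduce_func,
    ...<5 lines>...
                    overwrite_input=overwrite_input,
                    method=method)
    r = func(a, **kwargs)
    result = _quantile(arr,
                       quantiles=q,
    ...<2 lines>...
                       out=out,
                       weights=wgt)
    slices_having_nans = np.isnan(arr[-1, ...])
                                  ~~~^^^^^^^^^
IndexError: index -1 is out of bounds for axis 0 with size 0
```

Call:
apply_moves(
  motion=[
    {"tx":1.76,"ty":4.38,"tz":0,"turn":0,"fingers":65},
    {"tx":1.76,"ty":4.38,"tz":0,"turn":0,"fingers":65},
    {"tx":1.76,"ty":4.38,"tz":0,"turn":0,"fingers":65},
    {"tx":1.76,"ty":4.38,"tz":0,"turn":0,"fingers":65},
    {"tx":1.76,"ty":4.38,"tz":0,"turn":0,"fingers":65},
    {"tx":1.76,"ty":4.38,"tz":0,"turn":0,"fingers":65},
    {"tx":0,"ty":0,"tz":3,"turn":0,"fingers":65},
    {"tx":0,"ty":0,"tz":3,"turn":0,"fingers":65},
    {"tx":0,"ty":0,"tz":0,"turn":0,"fingers":65},
  ],
)

```text
clock: 21.35
position: [0.4337, 0.0212, 0.3437]
orientation: [-0.096, 0.995, 0.002, -0.005]
contact_force: [-0.4, 0.3, 0.1]
finger_gap: 0.07
grasp_force: 0.0
```

```bash
python3 -c "
from cart import *
p,a,s=pose(); print(p,a,s['finger_gap'],'deck frame',A@(p[:2]-o))
cart('side','side9'); cart('scene','scene9')
p,a,s=pose(); print(p,a,s['finger_gap'],'deck frame',A@(p[:2]-o))
line('scene9')
"
```

```text
[0.43371098 0.02124395 0.34366793] -168.9709623803849 0.07002149235329574 deck frame [-0.08788559 -0.00732516]
side 820 top z 0.18017830331245074 rect in deck frame ((-3.5218048095703125, -9.501976013183594), (101.0589599609375, 136.40306091308594), 4.270658493041992)
scene 900 top z 0.17970572080089883 rect in deck frame ((-4.840167999267578, -6.879493713378906), (100.94266510009766, 137.7787322998047), 4.193314075469971)
[0.43585734 0.02042005 0.34860831] -169.0188861386052 0.07006030993319949 deck frame [-0.08594013 -0.00855026]
scene9 track+deck [[ 0.05192692 -0.1031498 ]
 [ 0.13633909 -0.01046743]
 [ 0.2194149   0.09744897]]
stop 113 [[ 0.22914395 -0.10164521]
 [ 0.23333473 -0.00740743]
 [ 0.23750504  0.09586469]]
```

Call:
apply_moves(
  motion=[
    {"tx":0,"ty":0,"tz":3,"turn":0,"fingers":65},
    {"tx":0,"ty":0,"tz":3.2,"turn":0,"fingers":65},
    {"tx":0,"ty":0,"tz":2.5,"turn":0,"fingers":65},
    {"tx":0,"ty":0,"tz":1.5,"turn":0,"fingers":65},
    {"tx":0,"ty":0,"tz":0,"turn":0,"fingers":65},
    {"tx":0,"ty":0,"tz":0,"turn":0,"fingers":65},
    {"tx":-1,"ty":0,"tz":0,"turn":0,"fingers":65},
    {"tx":-1,"ty":0,"tz":0,"turn":0,"fingers":65},
    {"tx":-1,"ty":0,"tz":0,"turn":0,"fingers":65},
    {"tx":-1,"ty":0,"tz":0,"turn":0,"fingers":65},
    {"tx":-1,"ty":0,"tz":0,"turn":0,"fingers":65},
    {"tx":-1,"ty":0,"tz":0,"turn":0,"fingers":65},
  ],
)

```text
clock: 22.65
position: [0.4957, 0.0319, 0.2477]
orientation: [-0.096, 0.995, -0.0, -0.001]
contact_force: [-24.4, -5.5, 13.6]
finger_gap: 0.0699
grasp_force: 9.0
```

```bash
python3 -c "
from cart import *
p,a,s=pose(); print(p,a,s['finger_gap'],s['contact_force'],'deck frame',A@(p[:2]-o))
cart('side','side10'); cart('scene','scene10')
"
```

```text
[0.49571469 0.03191578 0.24770861] -168.98671024590308 0.0698832927577299 [-24.41800109  -5.51750835  13.55687593] deck frame [-0.02498989 -0.00889982]
side 793 top z 0.18026553167184495 rect in deck frame ((24.252586364746094, -10.865097045898438), (134.84317016601562, 119.83663940429688), 89.61276245117188)
scene 935 top z 0.17994414352133575 rect in deck frame ((27.717491149902344, -10.688362121582031), (136.05735778808594, 118.96820068359375), 88.84041595458984)
```

```bash
python3 -c "
from cart import *
p,a,s=pose(); print(p,s['contact_force'],A@(p[:2]-o))
im=cv2.imread('pics/side10.png'); im2=cv2.imread('pics/scene10.png')
u,v=px('side',[.56,.05,.15]).astype(int); a=cv2.resize(im[v-50:v+50,u-50:u+50],(400,400))
u,v=px('scene',[.56,.05,.15]).astype(int); b=cv2.resize(im2[v-50:v+50,u-50:u+50],(400,400))
cv2.imwrite('pics/c10.png',cv2.hconcat([a,b]))
X=np.load('pics/side10.npz')['X']; 
for f in ('side10','scene10'):
    X=np.load(f'pics/{f}.npz')['X']; L=(X[...,:2]-o)@A.T; z=X[...,2]
    for lo in np.arange(-.03,.1,.01):
        e=(L[...,0]>lo)&(L[...,0]<lo+.01)&(abs(L[...,1]+.01)<.05)&(z>.165)&(z<.2)
        if e.sum()>5: print(f,lo.round(2),e.sum(),(np.median(z[e])*1000).round(1))
"
```

```text
[0.49666923 0.03202734 0.24770881] [ 0.3907829  -0.53575446 -0.84724044] [-0.02403186 -0.00897579]
side10 -0.03 66 181.9
side10 -0.02 23 180.6
side10 -0.01 32 180.7
side10 0.0 50 180.5
side10 0.01 55 180.6
side10 0.02 48 180.6
side10 0.03 57 180.3
side10 0.04 48 180.6
side10 0.05 53 180.7
side10 0.06 54 180.7
side10 0.07 50 180.4
side10 0.08 15 180.5
scene10 -0.03 22 184.4
scene10 -0.02 29 180.6
scene10 -0.01 64 180.1
scene10 0.0 66 180.0
scene10 0.01 65 180.4
scene10 0.02 67 180.4
scene10 0.03 66 179.7
scene10 0.04 65 180.1
scene10 0.05 65 180.5
scene10 0.06 67 180.3
scene10 0.07 66 180.1
scene10 0.08 58 179.5
```

View pics/c10.png

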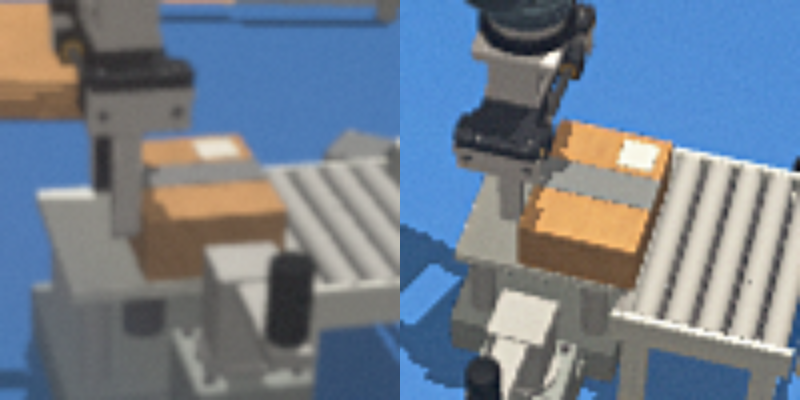

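Side crop shows the carton flat, its front just onto the track edge (285,215); scene crop shows it square against the fingers. The force spike has died away, so push on more slowly.

Call:
apply_moves(
  motion=[
    {"tx":-0.7,"ty":0,"tz":0,"turn":0,"fingers":65},
    {"tx":-0.7,"ty":0,"tz":0,"turn":0,"fingers":65},
    {"tx":-0.7,"ty":0,"tz":0,"turn":0,"fingers":65},
    {"tx":-0.7,"ty":0,"tz":0,"turn":0,"fingers":65},
    {"tx":-0.7,"ty":0,"tz":0,"turn":0,"fingers":65},
    {"tx":-0.7,"ty":0,"tz":0,"turn":0,"fingers":65},
  ],
)

```text
clock: 23.35
position: [0.5369, 0.04, 0.2477]
orientation: [-0.096, 0.995, 0.0, -0.0]
contact_force: [-3.3, 0.2, 0.1]
finger_gap: 0.0701
grasp_force: 1.4
```

Call:
apply_moves(
  motion=[
    {"tx":-0.7,"ty":0,"tz":0,"turn":0,"fingers":65},
    {"tx":-0.7,"ty":0,"tz":0,"turn":0,"fingers":65},
    {"tx":-0.7,"ty":0,"tz":0,"turn":0,"fingers":65},
    {"tx":-0.7,"ty":0,"tz":0,"turn":0,"fingers":65},
    {"tx":-0.7,"ty":0,"tz":0,"turn":0,"fingers":65},
    {"tx":-0.7,"ty":0,"tz":0,"turn":0,"fingers":65},
    {"tx":0,"ty":0,"tz":0,"turn":0,"fingers":65},
  ],
)

```text
clock: 24.05
position: [0.5788, 0.048, 0.2478]
orientation: [-0.096, 0.995, -0.0, 0.001]
contact_force: [-0.4, 0.2, -0.4]
finger_gap: 0.0698
grasp_force: 0.0
```

```bash
cat >> cart.py <<'E'
def ctop(f,cam):
    snap(cam,f+".png"); d=np.load(f"pics/{f}.npz"); X=d["X"]; im=d["im"]; L=(X[...,:2]-o)@A.T; z=X[...,2]
    hsv=cv2.cvtColor(im,cv2.COLOR_RGB2HSV); br=cv2.morphologyEx(((hsv[...,0]<25)&(hsv[...,1]>90)).astype(np.uint8),cv2.MORPH_CLOSE,np.ones((15,15)))>0
    e=br&(L[...,0]>-.1)&(L[...,0]<.26)&(abs(L[...,1])<.12)&(z>.174)&(z<.184)
    print(f,e.sum(),np.median(z[e]),np.percentile(L[e],[1,99],axis=0).round(4).tolist(),rect(L[e]))
E
python3 -c "
from cart import *
p,a,s=pose(); print(p,s['contact_force'],A@(p[:2]-o))
ctop('side11','side'); ctop('scene11','scene')
"
```

```text
[0.57880755 0.04798981 0.24781693] [-0.36208536  0.19132501 -0.40367023] [ 0.05964261 -0.0092714 ]
side11 533 0.1789252158336006 [[0.0701, -0.0774], [0.1644, 0.0433]] ((117.57778930664062, -16.81330108642578), (125.28214263916016, 99.01573944091797), 89.31453704833984)
scene11 820 0.17975823847521055 [[0.0707, -0.0763], [0.1674, 0.0524]] ((119.59394836425781, -9.62347412109375), (138.09918212890625, 99.35015106201172), 88.03324127197266)
```

Call:
apply_moves(
  motion=[
    {"tx":-0.5,"ty":0,"tz":0,"turn":0,"fingers":65},
    {"tx":-0.6,"ty":0,"tz":0,"turn":0,"fingers":65},
    {"tx":-0.6,"ty":0,"tz":0,"turn":0,"fingers":65},
    {"tx":-0.6,"ty":0,"tz":0,"turn":0,"fingers":65},
    {"tx":-0.5,"ty":0,"tz":0,"turn":0,"fingers":65},
    {"tx":-0.4,"ty":0,"tz":0,"turn":0,"fingers":65},
    {"tx":-0.3,"ty":0,"tz":0,"turn":0,"fingers":65},
    {"tx":0,"ty":0,"tz":0,"turn":0,"fingers":65},
  ],
)

```text
clock: 24.95
position: [0.6126, 0.0546, 0.2477]
orientation: [-0.096, 0.995, 0.0, 0.001]
contact_force: [1.5, 0.1, 0.0]
finger_gap: 0.0701
grasp_force: 0.1
```

```bash
python3 -c "
from cart import *
p,a,s=pose(); print(p,s['contact_force'],A@(p[:2]-o))
ctop('side12','side'); ctop('scene12','scene'); ctop('scene13','scene')
"
```

```text
[0.61257667 0.05463423 0.24765892] [1.46850182 0.10380123 0.03367027] [ 0.09405918 -0.00931265]
side12 502 0.17848613049272194 [[0.1039, -0.0775], [0.1973, 0.0444]] ((151.14422607421875, -14.280342102050781), (97.56055450439453, 129.18043518066406), 0.019710004329681396)
scene12 782 0.1798600375261103 [[0.1044, -0.076], [0.2015, 0.0518]] ((152.15048217773438, -11.014968872070312), (100.37248992919922, 135.16307067871094), 0.07558880001306534)
scene13 792 0.1799623586663754 [[0.1047, -0.0761], [0.2016, 0.0515]] ((152.24708557128906, -10.935256958007812), (100.47314453125, 134.73638916015625), 0.16425999999046326)
```

Carton spans x 102–202 mm on a track running 75–225 mm, and it is square. Back off and rise.

Call:
apply_moves(
  motion=[
    {"tx":1.5,"ty":0,"tz":0,"turn":0,"fingers":65},
    {"tx":3,"ty":0,"tz":0,"turn":0,"fingers":65},
    {"tx":3,"ty":0,"tz":-1,"turn":0,"fingers":65},
    {"tx":1,"ty":0,"tz":-4,"turn":0,"fingers":65},
    {"tx":0,"ty":0,"tz":-4,"turn":0,"fingers":65},
    {"tx":0,"ty":0,"tz":-4,"turn":0,"fingers":65},
    {"tx":0,"ty":0,"tz":0,"turn":0,"fingers":65},
    {"tx":0,"ty":0,"tz":0,"turn":0,"fingers":65},
  ],
)

```text
clock: 25.9
position: [0.5288, 0.0383, 0.3787]
orientation: [-0.096, 0.995, -0.0, 0.001]
contact_force: [0.0, -0.4, 0.1]
finger_gap: 0.0698
grasp_force: 0.0
```

```bash
python3 -c "
from cart import *
ctop('side14','side'); ctop('scene14','scene')
for f in ('scene14','side14'):
    X=np.load(f'pics/{f}.npz')['X']; L=(X[...,:2]-o)@A.T; z=X[...,2]
    for n,a,b,y0,y1 in (('deck',-.06,.06,-.07,.07),('track crest1',.098,.103,.062,.09),('crest5',.205,.210,-.09,.09)):
        e=(L[...,0]>a)&(L[...,0]<b)&(L[...,1]>y0)&(L[...,1]<y1)&(z>.118)&(z<.14)
        print(f,n,e.sum(),(np.median(z[e])*1000).round(1) if e.any() else 0)
    P=X[(np.hypot(X[...,0]-.575,X[...,1]+.1285)<.02)&(z>.18)&(z<.22)]; print('hub top',len(P),np.median(P[:,2]))
cv2.imwrite('pics/f.png',np.load('pics/scene14.npz')['im'][90:350,130:400,::-1].repeat(2,0).repeat(2,1))
"
```

```text
side14 612 0.17839809209816782 [[0.1024, -0.0772], [0.1968, 0.0471]] ((150.42544555664062, -14.6702880859375), (128.6784210205078, 96.66287994384766), 89.74915313720703)
scene14 849 0.1800737468071512 [[0.1045, -0.0757], [0.2013, 0.0512]] ((152.7022705078125, -11.419670104980469), (132.4189453125, 99.96513366699219), 89.07935333251953)
scene14 deck 1056 129.7
scene14 track crest1 0 0
scene14 crest5 60 129.9
hub top 107 0.20156328500033951
side14 deck 826 130.4
side14 track crest1 5 130.8
side14 crest5 11 129.9
hub top 94 0.20174994127653545
```

View pics/f.png

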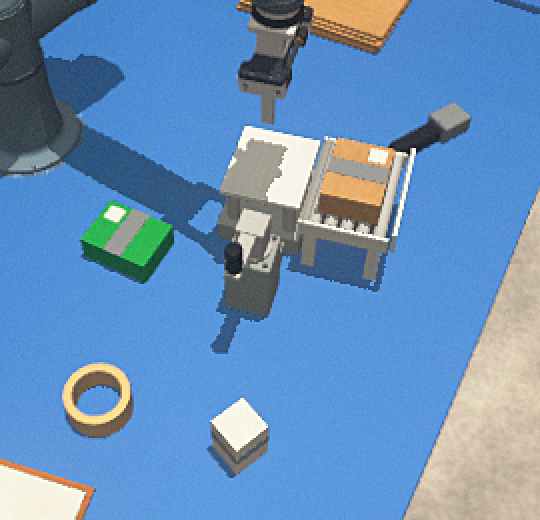

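The carton lies flat on the track at (360,180) and the empty deck at (270,165) is level with it. The crank is on the shaft at (250,230), and the other things look undisturbed.

```bash
python3 -c "
from station import workorder
print(workorder.hand_in())"
```

```text
the job is handed in; nothing more can be done
None
```

The job is handed in: the crank is fully down on the shaft, the deck is level with the roller track to within about 0.5 mm, and the carton lies flat and wholly on the track, with the other things apparently undisturbed (no verdict came back).

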